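Swing the engraver's ball vise round to the index plate and stop it there

ROBOT

A 7-joint arm with a two-finger parallel gripper is mounted at the origin on the work surface. World frame = base frame: x ahead of the robot, y to its left, z up, the work surface at z = 0. Lengths are in m, angles in rad, forces in N, time in s.
With the tool pointing down it reaches from about 0.4 to 0.85 m from the base axis. Payload 10.4 kg.
Tool frame: the origin (TCP) lies between the finger pads; the fingertips stand manip.tip_extent ahead of it and the grasp point (between the pads) lies 6 mm ahead of it (manip.tip_extent is the distance from the TCP to the fingertips, in m); z points along the fingers, y is the line along which they close (so a half turn about z gives the same grasp; the last joint's range is limited). The gripper opens to 85 mm and grips with 20 to 120 N. Pads are 22 mm wide; open, the fingers measure 114 mm over their backs; the gripper's body (76 mm by 85 mm) begins 54 mm behind the grasp point. The pads swing forward as they close: fully open they stand 13 mm farther back than shut.
Start: joints at [-1.338, 0.332, -0.065, 1.46, 0.022, 1.35, -0.088], TCP at [0.158, 0.605, 0.256] pointing down, gripper open.
Joint ranges: [-2.6, 2.6], [-0.5, 2.12], [-1.47, 1.34], [0.16, 2.42], [-1.27, 4.41], [0.06, 2.06], [-2.6, 2.6]. Speed limits (rad/s): [2.22, 2.22, 2.79, 2.79, 3.14, 3.14, 3.14].

INTERFACE

Orientations are given as a unit quaternion [x, y, z, w].
In Python, from workcell import get_obs, optics, workorder, manip gives the robot as it stands.
- The arm moves only by the tool jog_arm, never from a script. Its argument "increments" is a list of rows, each a list of 7 numbers: the shift along the tool's x, y, z in m, then the turn, a rotation vector about the tool's x, y, z in rad, then the opening, from -1 (shut) to 1 (fully open). A call has 1 to 5 rows; each row is the pose to reach, as a shift and turn from the pose commanded when the call began, along the tool's axes at that moment; what a row does not reach only later rows make up. A row lasts 1/12 s, in which the tool goes at most 41.7 mm and 7.16 degrees, less where a joint would pass 70% of its speed; a pose out of reach is approached as far as the arm can. A call with a gripper value outside its range is refused whole. The fingers move at their own pace and stop on an object; "grip_force" is the grip in N (left out, the last holds). Time passes only in rows, so rows that repeat a pose let the fingers close. It gives the time, the measured TCP pose, the force, the opening and the grip force at its end, in the units of the state.
- get_obs(): the state, without advancing time (a new reading comes with each control period).
- optics.camera(name): name is "scene" or "side" or "wrist"; returns a dict with "color" (384x512x3 uint8, red, green, blue), "depth" (384x512 float32, m along the optical axis (not along the pixel's ray), 0 where there is no reading), "K" (3x3 intrinsics, pixels), "R" (3x3) and "t" (3): a world point X has camera coordinates R X + t. Camera axes: x right, y down, z forward; pixel columns grow to the right and rows downward; lengths in m; the calibration is good to about 2 mm. A picture is of the moment at which its call begins.
- workorder.hand_in(): hands the job in; it is judged then, once.
The state is a dict: "clock": time; "joint_pos": joint angles; "joint_velocities": joint speeds; "tau": joint torques, N m; "position": TCP position; "ee_rot": TCP orientation; "ft_force": force on the tool from outside, world axes, zero at the start; "torque": the same for the moment, N m; "grip_width": opening from 0.0 (shut) to 1.0 (fully open); "grasp_force": force on a finger pad.
Only numpy, scipy, OpenCV 4.12 (cv2) and the standard library are available. Lean on these libraries where they do the work, as an engineer would, in place of code of your own. Each camera call takes 0.05 s, during which the arm holds its last target. There are 200 camera calls.

TASK

Swing the heavy ball vise on its free-running arm round to the index plate, bring it to rest with the arm's pointer squarely in front of the middle of that plate, and leave it standing there, untouched, for a few seconds before you finish. Push and brake only on the upright side of the sprung rubber bumper ring around the vise, softly (under 8 N) with closed fingers: do not touch the flat arm, the ring's cover or the workpiece on top, and never let the arm run onto an end stop. Leave the graver, the jar and the spectacle case where they are.

Things in the scene. Friction and masses are not known exactly. Their poses are not given: they have to be found in the camera images.
- swing: the swing arm with the ball vise on it. Origin on the vise's axis at bench height, 310 mm from the upright pivot axis; x points along the arm away from the pivot, z up. The vise is a steel drum of 90 mm diameter inside the sprung bumper ring. The flat arm below it, 130 mm wide, 16 to 42 mm above the bench, and the drum must not be touched.
- bumper: black rubber bumper ring round the vise, 170 mm diameter, side upright from 58 to 108 mm above the bench: push only there, under 8 N; flat metal cover (156 mm, top at 111 mm). Origin on its axis at bench height. On springs it gives way along the swing, turning about the pivot up to 0.08 rad (25 mm) either way, 83 N/m (8 N m/rad), little damped: the vise bounces back off a hand held still.
- vise_center (a point): centre of the vise, on its axis 83 mm above the bench, 310 mm from the pivot axis. Arm and vise weigh nominally 7.9 kg, 0.67 kg m2 about the pivot (true 25 % less to 30 % more). Ball bearings, friction about 0.002 N m plus 0.03 N m per rad/s: once moving it glides on for many seconds and has to be braked; at rest it stays.
- pointer (a point): tip of the 30 mm wide pointer tongue at the outer end of the arm, 445 mm from the pivot axis, 29 mm above the bench.
- work_top (a point): top of the workpiece on the vise, 126 mm above the bench on the vise's axis: a wooden disc 100 mm in diameter, 108 to 120 mm above the bench, with a thin round metal plate and four small brass clamps on it. Turns with the vise. Not to be touched.
- stand: the fixed foot that carries the pivot post (60 mm diameter, 85 mm tall, between robot and vise). Origin at bench height 290 mm from the pivot axis, its x axis points from the pivot through it: pivot axis at x = -290 mm. Rubber-sleeved end stops beside the post stop the arm 1.0 rad either side of this x axis (keep within 0.97).
- index_mid (a point): middle of the front face of the fixed index plate, 462 mm from the pivot axis, 40 mm above the bench; x axis points from the pivot outwards through it. The plate is upright steel, 50 mm wide, 6 mm thick, top 70 mm above the bench, on a dark foot 55 x 80 x 12 mm. The pointer has to stop 17 mm short of this point, in the same direction from the pivot.
- graver: engraver's graver lying on the bench at the right, pear-shaped wooden handle 32 mm thick and thin steel blade, 140 mm long in all; origin on the bench below its middle. Leave alone.
- jar: glass jar 70 mm diameter, 70 mm tall, at the right; origin under its centre. Leave alone.
- case: open black spectacle case 160 x 70 x 35 mm on the bench at the left; origin under its centre. Leave alone.

How it is judged:
By the outcome, as a careful person would: the job done as asked, in the order asked, and still so for the second after the job is handed in, with the robot touching nothing.
It also fails if it takes over 43 s, if anything falls off the work surface, if the arm or the gripper's body presses on something with over 40 N, if the wrist force passes 120 N, or if a joint passes its speed limit or range.

## Working session

There is one attempt and no reset: what is moved stays moved. The work goes in short steps, Python scripts to look and compute and a tool call to move; the robot and the scene stay as the last step left them, time stands still between calls to the robot, and variables do not carry over. Pictures are saved under pics/ and viewed, at most 10 in all, crops included, and the job is handed in when it is done.

Besides the shell and the picture viewer there is one more tool, called after "Emit:" as name(argument=value, ...) on one line, values as JSON. jog_arm: Moves the arm, as the interface text tells. Its arguments: {"type":"object","properties":{"increments":{"type":"array"},"grip_force":{"type":"number"}},"required":["increments"]}

```bash
ls; mkdir -p pics
python3 - <<'E'
from workcell import get_obs, optics, workorder, manip
import cv2,numpy as np
o=get_obs(); print({k:np.round(v,3).tolist() for k,v in o.items()}); print(manip.tip_extent)
for n in ["scene","side"]:
    c=optics.camera(n); np.savez(f"pics/{n}0.npz",**c)
    cv2.imwrite(f"pics/{n}0.png",c["color"][:,:,::-1]); print(n,np.round(c["K"],1).tolist(),np.round(c["R"],3).tolist(),np.round(c["t"],3).tolist())
E
```

```text
pics
{'clock': 0.0, 'joint_pos': [-1.338, 0.333, -0.065, 1.461, 0.022, 1.35, -0.089], 'joint_velocities': [-0.001, 0.001, -0.0, 0.002, 0.001, -0.001, -0.001], 'tau': [-0.001, -62.543, 0.049, -39.162, 0.016, 0.01, -0.0], 'position': [0.158, 0.604, 0.256], 'ee_rot': [0.128, 0.992, -0.001, -0.0], 'ft_force': [-0.167, 0.914, -0.259], 'torque': [-0.074, -0.004, 0.031], 'grasp_force': 0.0, 'grip_width': 1.001}
0.025
scene [[409.0, 0.0, 242.3], [0.0, 409.0, 191.5], [0.0, 0.0, 1.0]] [[0.539, 0.842, 0.017], [0.62, -0.383, -0.685], [-0.57, 0.379, -0.729]] [-0.329, -0.314, 1.869]
side [[369.8, 0.0, 253.4], [0.0, 369.8, 188.5], [0.0, 0.0, 1.0]] [[0.967, -0.253, 0.018], [-0.184, -0.746, -0.641], [0.175, 0.616, -0.768]] [-0.569, 0.194, 1.218]
```

View pics/scene0.png

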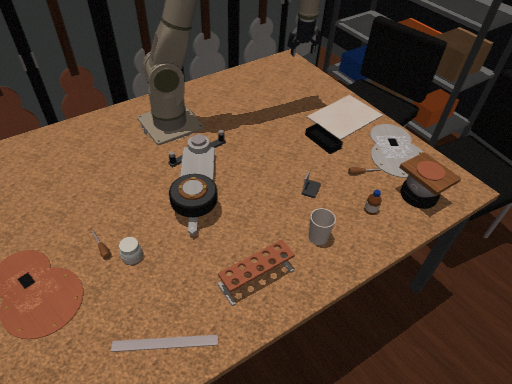

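View pics/side0.png

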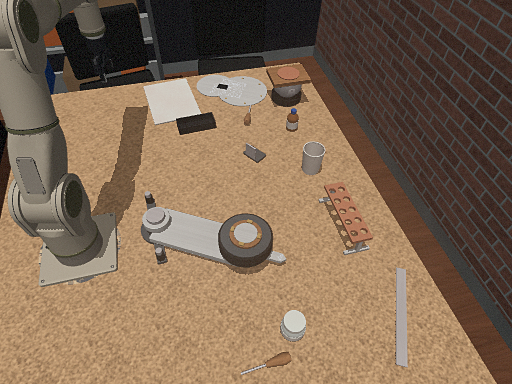

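Scene view: pivot post at (199,142), vise at (193,195), pointer tip (193,230), index plate at (311,183). Side view: pivot (156,215), vise (246,238), pointer (284,259), plate (252,150), case (196,123), jar (293,325). Next I measure these from the depth images.

```bash
cat > h.py <<'E'
import numpy as np, cv2
from scipy.optimize import least_squares
def cloud(c):
    v,u=np.mgrid[0:384,0:512]; d=c["depth"]; K=c["K"]
    p=np.stack([(u-K[0,2])/K[0,0]*d,(v-K[1,2])/K[1,1]*d,d],-1)
    P=(p-c["t"])@c["R"]; P[d==0]=np.nan; return P
def ray(c,u,v,z):
    d=c["R"].T@np.array([(u-c["K"][0,2])/c["K"][0,0],(v-c["K"][1,2])/c["K"][1,1],1]); o=-c["R"].T@c["t"]
    return o+d*(z-o[2])/d[2]
def circ(p,r):
    return least_squares(lambda q:np.hypot(p[:,0]-q[0],p[:,1]-q[1])-r,np.mean(p[:,:2],0),loss="soft_l1",f_scale=.003).x
E
python3 - <<'E'
from h import *
px={"scene":dict(piv=(199,142),vise=(193,188),ptr=(193,230),idx=(311,183)),"side":dict(piv=(156,215),vise=(246,235),ptr=(284,259),idx=(252,150))}
for n in px:
    c=dict(np.load(f"pics/{n}0.npz")); P=cloud(c); np.set_printoptions(precision=4,suppress=True)
    z={"piv":.085,"vise":.126,"ptr":.029,"idx":.07}
    for k,(u,v) in px[n].items(): print(n,k,ray(c,u,v,z[k]),P[v,u])
    pv=ray(c,*px[n]["piv"],.085); D=np.hypot(P[...,0]-pv[0],P[...,1]-pv[1])
    m=(D<.06)&(abs(P[...,2]-.085)<.005); q=P[m]; print("post top",len(q),(q.min(0)+q.max(0))[:2]/2,q.max(0)-q.min(0))
    vv=ray(c,*px[n]["vise"],.126); D=np.hypot(P[...,0]-vv[0],P[...,1]-vv[1])
    q=P[(D<.12)&(P[...,2]>.065)&(P[...,2]<.1)]; print("ring",len(q),circ(q,.085))
    q=P[(D<.08)&(P[...,2]>.114)]; print("work",len(q),(q.min(0)+q.max(0))[:2]/2,q.max(0))
    ii=ray(c,*px[n]["idx"],.07); D=np.hypot(P[...,0]-ii[0],P[...,1]-ii[1])
    q=P[(D<.08)&(P[...,2]>.025)&(P[...,2]<.08)]; print("plate",len(q),q.mean(0),q.min(0),q.max(0)); 
    f=np.linalg.svd(q[:,:2]-q[:,:2].mean(0))[2] if len(q) else 0; print(f)
    for (nm,lo,hi) in [("all",0.03,.3)]:
        m=((P[...,2]>lo)&(P[...,2]<hi)).astype(np.uint8); N,L,S,C=cv2.connectedComponentsWithStats(m)
        for i in range(1,N):
            if S[i,4]>25:
                q=P[L==i]; print(nm,C[i],S[i,4],q.min(0),q.max(0))
ims=[]
for n,(u,v) in [("scene",(311,185)),("side",(254,152)),("scene",(194,220)),("side",(270,250))]:
    im=cv2.imread(f"pics/{n}0.png")[v-24:v+24,u-32:u+32]; ims.append(cv2.resize(im,(400,300),interpolation=cv2.INTER_NEAREST))
cv2.imwrite("pics/crop.png",np.vstack([np.hstack(ims[:2]),np.hstack(ims[2:])]))
E
```

```text
scene piv [0.2803 0.0024 0.085 ] [0.2795 0.0028 0.0843]
scene vise [ 0.531  -0.1543  0.126 ] [nan nan nan]
scene ptr [ 0.6231 -0.2108  0.029 ] [ 0.628  -0.2129  0.0358]
scene idx [0.6888 0.2519 0.07  ] [0.65   0.2936 0.0139]
post top 115 [0.2587 0.0105] [0.0629 0.0594 0.009 ]
ring 308 [ 0.5223 -0.1521]
work 615 [ 0.5266 -0.153 ] [ 0.6017 -0.0775  0.1332]
plate 50 [0.6513 0.2618 0.0546] [0.6317 0.2429 0.025 ] [0.6661 0.2876 0.074 ]
[[ 0.5395 -0.842 ]
 [-0.842  -0.5395]]
all [72.7811 28.4163] 7781 [-0.9756 -0.5663  0.03  ] [-0.741   0.3698  0.2999]
all [224.7716   7.5077] 1042 [-0.8497  0.5375  0.03  ] [-0.7491  1.2238  0.1646]
all [473.5387  15.3076] 2237 [-0.1621  1.6635  0.0302] [0.3726 2.1623 0.2987]
all [408.6123  37.3065] 1550 [-0.1612  1.3855  0.03  ] [0.2926 1.53   0.1295]
all [313.9153  46.0847] 59 [0.1588 0.6366 0.245 ] [0.1887 0.673  0.2999]
all [292.8136  49.2034] 59 [0.1371 0.5278 0.2469] [0.1636 0.5691 0.2995]
all [166.1108  96.5977] 1986 [-0.0812 -0.0857  0.0301] [0.088  0.0707 0.3   ]
all [504.6871  81.9181] 342 [0.604  1.4877 0.0305] [0.7187 1.5584 0.1251]
all [324.427
[... 1886 characters left out ...]
0.4151 0.1029]
all [190.3409 122.375 ] 88 [0.383  0.469  0.0301] [0.5305 0.548  0.0411]
all [312.5629 155.1313] 533 [0.8182 0.1095 0.0302] [0.9004 0.195  0.113 ]
all [250.5595 149.1548] 84 [0.6305 0.2444 0.0303] [0.6589 0.2866 0.073 ]
all [ 62.4878 224.8602] 4114 [-0.0926 -0.0859  0.0301] [0.0807 0.0538 0.3   ]
all [347.8274 213.1946] 1228 [ 0.8411 -0.2423  0.0308] [0.9148 0.0006 0.0877]
all [148.0462 195.8769] 65 [0.225  0.1136 0.0304] [0.2488 0.1411 0.0655]
all [214.0475 235.8013] 5225 [ 0.212  -0.2388  0.03  ] [0.634  0.0632 0.13  ]
all [158.9875 252.85  ] 80 [ 0.2396 -0.1229  0.0301] [ 0.2647 -0.1018  0.0626]
all [293.346  324.0986] 578 [ 0.5547 -0.4614  0.03  ] [ 0.6202 -0.3954  0.0766]
```

View pics/crop.png

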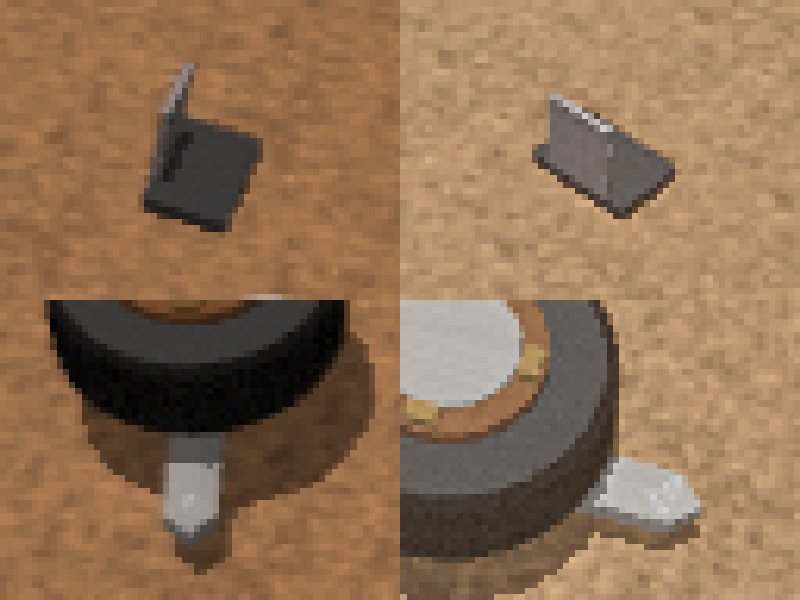

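The crop shows the plate's near edge from about (246,143) to (256,149) in the side view, with the pointer tongue at left. The pivot is near (0.258, 0.010). The vise angle is about -0.55 rad and the target about +0.58 rad. I'll move behind the ring with the fingers shut, staying high.

Emit:
jog_arm(increments=[[-0.145,-0.101,0,0,0,0,-1],[-0.145,-0.101,0,0,0,0,-1],[-0.145,-0.101,0,0,0,0,-1],[-0.145,-0.101,0,0,0,0,-1],[-0.145,-0.101,0,0,0,0,-1]], grip_force=30)

```text
clock: 0.52
position: [0.2784, 0.4649, 0.2563]
ee_rot: [0.132, 0.991, -0.001, 0.001]
ft_force: [1.9, -0.7, 0.3]
grip_width: 0.302
grasp_force: 0.0
```

Emit:
jog_arm(increments=[[-0.145,-0.101,0,0,0,0,-1],[-0.145,-0.101,0,0,0,0,-1],[-0.145,-0.101,0,0,0,0,-1],[-0.145,-0.101,0,0,0,0,-1],[-0.145,-0.101,0,0,0,0,-1]])

```text
clock: 0.93
position: [0.3921, 0.3299, 0.2564]
ee_rot: [0.132, 0.991, -0.001, 0.001]
ft_force: [0.9, -1.2, -0.2]
grip_width: 0.002
grasp_force: 0.0
```

Emit:
jog_arm(increments=[[-0.145,-0.101,0,0,0,0,-1],[-0.145,-0.101,0,0,0,0,-1],[-0.145,-0.101,0,0,0,0,-1],[-0.145,-0.101,0,0,0,0,-1],[-0.145,-0.101,0,0,0,0,-1]])

```text
clock: 1.35
position: [0.5058, 0.195, 0.2563]
ee_rot: [0.132, 0.991, -0.001, 0.001]
ft_force: [-0.2, 0.1, 0.1]
grip_width: -0.002
grasp_force: 0.0
```

Emit:
jog_arm(increments=[[-0.024,-0.153,0,0,0,0,-1],[-0.024,-0.153,0,0,0,0,-1],[-0.024,-0.153,0,0,0,0,-1],[-0.024,-0.153,0,0,0,0,-1],[-0.024,-0.153,0,0,0,0,-1]])

```text
clock: 1.77
position: [0.4864, 0.0407, 0.2565]
ee_rot: [0.132, 0.991, -0.0, 0.0]
ft_force: [0.2, -0.7, 0.2]
grip_width: 0.004
grasp_force: 0.0
```

Emit:
jog_arm(increments=[[-0.024,-0.153,0,0,0,0,-1],[-0.024,-0.153,0,0,0,0,-1],[-0.024,-0.153,0,0,0,0,-1],[-0.024,-0.153,0,0,0,0,-1],[-0.024,-0.153,0,0,0,0,-1]])

```text
clock: 2.18
position: [0.4701, -0.1131, 0.2566]
ee_rot: [0.132, 0.991, -0.001, 0.0]
ft_force: [-0.0, -0.7, -0.6]
grip_width: -0.003
grasp_force: 0.0
```

Emit:
jog_arm(increments=[[-0.024,-0.153,0,0,0,0,-1],[-0.024,-0.153,0,0,0,0,-1],[-0.024,-0.153,0,0,0,0,-1],[-0.024,-0.153,0,0,0,0,-1],[-0.024,-0.153,0,0,0,0,-1]])

```text
clock: 2.6
position: [0.4538, -0.2668, 0.2565]
ee_rot: [0.132, 0.991, -0.001, -0.0]
ft_force: [0.3, -0.4, 0.6]
grip_width: -0.001
grasp_force: 0.0
```

```bash
cat >> h.py <<'E'
from scipy.spatial.transform import Rotation as Rn
PIV=np.array([.258,.010])
def vise(c,th):
    "angle of the ring about the pivot, from depth points on its side, search near th"
    P=cloud(c); q0=PIV+.31*np.array([np.cos(th),np.sin(th)])
    for _ in range(3):
        D=np.hypot(P[...,0]-q0[0],P[...,1]-q0[1]); q=P[(D<.105)&(D>.07)&(P[...,2]>.062)&(P[...,2]<.1)]
        q0=circ(q,.085)
    d=q0-PIV; return np.arctan2(d[1],d[0]),np.hypot(*d),len(q)
def tool(o,d): return Rn.from_quat(o["ee_rot"]).inv().apply(d)
E
python3 - <<'E'
from h import *; from workcell import get_obs
np.set_printoptions(precision=4,suppress=True)
o=get_obs(); print(o["clock"],o["position"],o["ee_rot"],o["ft_force"],o["grip_width"])
print(tool(o,np.array([.453,-.262,.095])-o["position"]),tool(o,[.523,.853,0]))
for n in["scene","side"]:
    c=dict(np.load(f"pics/{n}0.npz")); print(n,vise(c,-.55))
    if n=="side":
        for uv in[(246,143.4),(255.9,148.8)]:print(ray(c,*uv,.07))
    else:
        for uv in[(310.2,171.3),(305.9,181)]:print(ray(c,*uv,.07))
E
```

```text
2.6 [ 0.4538 -0.2668  0.2565] [ 0.1315  0.9913 -0.0014 -0.    ] [ 0.2644 -0.4115  0.6487] -0.001157343742323759
[0.0021 0.0049 0.1615] [-0.2825  0.9599 -0.0025]
scene (np.float64(-0.5502544294066778), np.float64(0.3100093704316956), 318)
[0.6382 0.2892 0.07  ]
[0.6706 0.2423 0.07  ]
side (np.float64(-0.5496124746021299), np.float64(0.30797488805059775), 304)
[0.6304 0.2815 0.07  ]
[0.6603 0.2432 0.07  ]
```

Emit:
jog_arm(increments=[[0.002,0.005,0.04,0,0,0,-1],[0.002,0.005,0.08,0,0,0,-1],[0.002,0.005,0.12,0,0,0,-1],[0.002,0.005,0.155,0,0,0,-1],[0.002,0.005,0.16,0,0,0,-1]])

```text
clock: 3.02
position: [0.4522, -0.2532, 0.0908]
ee_rot: [0.127, 0.992, 0.001, -0.004]
ft_force: [-1.0, 0.5, -0.9]
grip_width: -0.001
grasp_force: 0.0
```

Emit:
jog_arm(increments=[[-0.001,0.004,0,0,0,0,-1],[-0.002,0.008,0,0,0,0,-1],[-0.003,0.012,0,0,0,0,-1],[-0.0045,0.016,0,0,0,0,-1],[-0.0055,0.019,0,0,0,0,-1]])

```text
clock: 3.43
position: [0.4668, -0.2379, 0.0978]
ee_rot: [0.127, 0.992, 0.0, 0.001]
ft_force: [-0.2, 0.0, -0.2]
grip_width: -0.0
grasp_force: 0.0
```

Emit:
jog_arm(increments=[[-0.0009,0.0029,0,0,0,0,-1],[-0.0017,0.0058,0,0,0,0,-1],[-0.0026,0.0087,0,0,0,0,-1],[-0.0034,0.0115,0,0,0,0,-1],[-0.0042,0.0144,0,0,0,0,-1]])

```text
clock: 3.85
position: [0.4731, -0.2255, 0.0963]
ee_rot: [0.128, 0.992, -0.0, 0.0]
ft_force: [0.4, -1.0, 0.9]
grip_width: 0.004
grasp_force: 0.4
```

Emit:
jog_arm(increments=[[-0.0009,0.0029,0,0,0,0,-1],[-0.0017,0.0058,0,0,0,0,-1],[-0.0026,0.0087,0,0,0,0,-1],[-0.0034,0.0115,0,0,0,0,-1],[-0.0042,0.0144,0,0,0,0,-1]])

```text
clock: 4.27
position: [0.4808, -0.2124, 0.0962]
ee_rot: [0.128, 0.992, 0.0, -0.0]
ft_force: [0.1, -0.5, -0.3]
grip_width: -0.002
grasp_force: 0.1
```

Emit:
jog_arm(increments=[[-0.0007,0.003,0,0,0,0,-1],[-0.0014,0.006,0,0,0,0,-1],[-0.002,0.009,0,0,0,0,-1],[-0.0025,0.012,0,0,0,0,-1],[-0.003,0.015,0,0,0,0,-1]])

```text
clock: 4.68
position: [0.4875, -0.1986, 0.0963]
ee_rot: [0.127, 0.992, 0.0, -0.0]
ft_force: [-0.3, 1.6, -1.0]
grip_width: 0.003
grasp_force: 0.0
```

```bash
cat >> h.py <<'E'
def look(th,names=("scene","side"),save=None):
    from workcell import get_obs,optics
    for n in names:
        t=get_obs()["clock"]; c=optics.camera(n)
        try: a=np.round(vise(c,th),4).tolist()
        except Exception as e: a=e
        print(n,round(t,3),a)
        if save: cv2.imwrite(f"pics/{save}_{n}.png",c["color"][:,:,::-1]); np.savez(f"pics/{save}_{n}.npz",**c)
    return get_obs()
E
python3 - <<'E'
from h import *
o=look(-.35); print(o["clock"],o["position"],o["ft_force"])
E
```

```text
scene 4.683 [-0.3866, 0.3101, 334.0]
side 4.733 [-0.3739, 0.3081, 197.0]
4.7833 [ 0.48768946 -0.1983261   0.09625039] [ 0.53840098 -0.05778861  0.14510153]
```

Emit:
jog_arm(increments=[[0,0,-0.04,0,0,0,-1],[0,0,-0.08,0,0,0,-1],[0,0,-0.09,0,0,0,-1],[0.0095,0.039,-0.09,0,0,0,-1],[0.019,0.078,-0.09,0,0,0,-1]])

```text
clock: 5.2
position: [0.489, -0.1201, 0.1875]
ee_rot: [0.13, 0.991, -0.0, 0.001]
ft_force: [0.7, 1.0, 0.3]
grip_width: -0.0
grasp_force: 0.0
```

Emit:
jog_arm(increments=[[0.0475,0.195,0,0,0,0,-1],[0.0475,0.195,0,0,0,0,-1],[0.0475,0.195,0,0,0,0,-1],[0.0475,0.195,0,0,0,0,-1],[0.0475,0.195,0,0,0,0,-1]])

```text
clock: 5.62
position: [0.4917, 0.0852, 0.1865]
ee_rot: [0.127, 0.992, 0.001, 0.0]
ft_force: [1.1, 0.4, 0.4]
grip_width: 0.001
grasp_force: 0.0
```

Emit:
jog_arm(increments=[[0.035,0.145,0,0,0,-0.55,-1],[0.035,0.145,0,0,0,-0.55,-1],[0.035,0.145,0,0,0,-0.55,-1],[0.035,0.145,0,0,0,-0.55,-1],[0.035,0.145,0,0,0,-0.55,-1]])

```text
clock: 6.03
position: [0.4936, 0.2378, 0.1859]
ee_rot: [-0.154, 0.988, 0.001, -0.0]
ft_force: [-0.8, -0.1, -0.2]
grip_width: -0.002
grasp_force: 0.0
```

Emit:
jog_arm(increments=[[0,0,0.04,0,0,-0.11,-1],[0,0,0.08,0,0,-0.22,-1],[0,0,0.09,0,0,-0.22,-1]])

```text
clock: 6.28
position: [0.4922, 0.2297, 0.0912]
ee_rot: [-0.257, 0.966, -0.001, -0.003]
ft_force: [-1.7, -0.9, -1.0]
grip_width: 0.003
grasp_force: 0.0
```

Run:
```python
from h import *
o=look(.0); print(o["clock"],o["position"],o["ee_rot"],tool(o,[-.505,.863,0]))
```

```text
scene 6.283 [-0.0792, 0.3103, 317.0]
side 6.333 [-0.0674, 0.3086, 309.0]
6.3833 [0.49374696 0.23009014 0.09461512] [-2.52207067e-01  9.67670497e-01 -7.95792843e-04 -2.18417199e-03] [ 1.95176321e-02  9.99706427e-01 -3.47940466e-04]
```

Emit:
jog_arm(increments=[[0,0,0,0,0,0,-1],[0,0,0,0,0,0,-1],[0,0,0,0,0,0,-1],[0,0,0,0,0,0,-1],[0,0,0,0,0,0,-1]])

```text
clock: 6.8
position: [0.4954, 0.2314, 0.0974]
ee_rot: [-0.254, 0.967, 0.0, 0.001]
ft_force: [0.2, -0.2, -0.0]
grip_width: -0.001
grasp_force: 0.0
```

Emit:
jog_arm(increments=[[0,0,0,0,0,0,-1],[0,0,0,0,0,0,-1],[0,0,0,0,0,0,-1],[0,0,0,0,0,0,-1],[0,0,0,0,0,0,-1]])

```text
clock: 7.22
position: [0.495, 0.2311, 0.0963]
ee_rot: [-0.254, 0.967, 0.0, 0.0]
ft_force: [0.3, 0.6, -0.1]
grip_width: 0.004
grasp_force: 0.0
```

Emit:
jog_arm(increments=[[0,0,0,0,0,0,-1],[0,0,0,0,0,0,-1],[0,0,0,0,0,0,-1],[0,0,0,0,0,0,-1],[0,0,0,0,0,0,-1]])

```text
clock: 7.63
position: [0.495, 0.2311, 0.0963]
ee_rot: [-0.254, 0.967, 0.0, 0.0]
ft_force: [-0.7, -0.6, 0.2]
grip_width: 0.001
grasp_force: 0.0
```

Run:
```python
from h import *
o=look(.15); print(o["clock"],o["position"],o["ee_rot"],tool(o,[-.505,.863,0]))
```

```text
scene 7.633 [0.1515, 0.3102, 309.0]
side 7.683 [0.164, 0.3091, 311.0]
7.7333 [0.49496254 0.23109616 0.09630218] [-2.54271092e-01  9.67132985e-01  3.56212663e-05  2.92278087e-06] [1.52521779e-02 9.99780659e-01 6.70373400e-05]
```

Emit:
jog_arm(increments=[[0,0,0,0,0,0,-1],[0,0,0,0,0,0,-1],[0,0,0,0,0,0,-1],[0,0,0,0,0,0,-1],[0,0,0,0,0,0,-1]])

```text
clock: 8.15
position: [0.495, 0.2311, 0.0963]
ee_rot: [-0.254, 0.967, 0.0, 0.0]
ft_force: [0.5, -0.3, 0.1]
grip_width: -0.005
grasp_force: 0.0
```

Emit:
jog_arm(increments=[[0,0,0,0,0,0,-1],[0,0,0,0,0,0,-1],[0,0,0,0,0,0,-1],[0,0,0,0,0,0,-1],[0,0,0,0,0,0,-1]])

```text
clock: 8.57
position: [0.495, 0.2311, 0.0963]
ee_rot: [-0.254, 0.967, 0.0, 0.0]
ft_force: [0.5, 0.4, -0.1]
grip_width: -0.001
grasp_force: 0.0
```

Run:
```python
from h import *
o=look(.3); print(o["clock"],o["position"])
```

```text
scene 8.567 [0.2969, 0.3106, 317.0]
side 8.617 [0.3094, 0.3094, 311.0]
8.6667 [0.4949652  0.23111842 0.09630334]
```

Emit:
jog_arm(increments=[[0,0,0,0,0,0,-1],[0,0,0,0,0,0,-1],[0,0.001,0,0,0,0,-1],[0,0.0025,0,0,0,0,-1],[0,0.004,0,0,0,0,-1]])

```text
clock: 9.08
position: [0.4929, 0.2348, 0.0963]
ee_rot: [-0.254, 0.967, 0.0, 0.0]
ft_force: [0.2, -0.2, -0.0]
grip_width: -0.005
grasp_force: 0.0
```

Emit:
jog_arm(increments=[[0,0.0017,0,0,0,0,-1],[0,0.0034,0,0,0,0,-1],[0,0.0051,0,0,0,0,-1],[0,0.0068,0,0,0,0,-1],[0,0.0085,0,0,0,0,-1]])

```text
clock: 9.5
position: [0.4887, 0.2422, 0.0963]
ee_rot: [-0.254, 0.967, 0.0, 0.0]
ft_force: [0.6, 0.4, -0.4]
grip_width: -0.004
grasp_force: 0.0
```

Emit:
jog_arm(increments=[[0,0.0017,0,0,0,0,-1],[0,0.0034,0,0,0,0,-1],[0,0.0051,0,0,0,0,-1],[0,0.0068,0,0,0,0,-1],[0,0.0085,0,0,0,0,-1]])

```text
clock: 9.92
position: [0.4846, 0.2496, 0.0963]
ee_rot: [-0.254, 0.967, 0.0, 0.0]
ft_force: [0.3, 0.7, 0.7]
grip_width: -0.004
grasp_force: 0.0
```

Emit:
jog_arm(increments=[[0,0.0017,0,0,0,0,-1],[0,0.0034,0,0,0,0,-1],[0,0.0051,0,0,0,0,-1],[0,0.0068,0,0,0,0,-1],[0,0.0085,0,0,0,0,-1]])

```text
clock: 10.33
position: [0.4803, 0.257, 0.0963]
ee_rot: [-0.254, 0.967, 0.0, -0.0]
ft_force: [-0.4, -0.1, -0.6]
grip_width: 0.0
grasp_force: 0.1
```

Run:
```python
from h import *
o=look(.54); print(o["clock"],o["position"])
```

```text
scene 10.333 [0.5329, 0.3106, 306.0]
side 10.383 [0.5399, 0.3098, 319.0]
10.4333 [0.48021149 0.25721374 0.09628087]
```

Emit:
jog_arm(increments=[[0,0.003,0,0,0,0,-1],[0,0.0055,0,0,0,0,-1],[0,0.0075,0,0,0,0,-1],[0,0.0092,0,0,0,0,-1],[0,0.0109,0,0,0,0,-1]])

```text
clock: 10.85
position: [0.475, 0.2665, 0.0963]
ee_rot: [-0.254, 0.967, 0.0, 0.0]
ft_force: [-0.8, -0.8, -0.5]
grip_width: -0.004
grasp_force: 0.0
```

Emit:
jog_arm(increments=[[0,0.0017,0,0,0,0,-1],[0,0.0034,0,0,0,0,-1],[0,0.0051,0,0,0,0,-1],[0,0.0075,0,0,0,0,-1],[0,0.01,0,0,0,0,-1]])

```text
clock: 11.27
position: [0.4701, 0.2751, 0.0963]
ee_rot: [-0.254, 0.967, 0.0, 0.0]
ft_force: [0.3, -0.2, -0.3]
grip_width: -0.002
grasp_force: 0.0
```

Run:
```python
from h import *
o=look(.57,save="b"); print(o["clock"],o["position"])
o=look(.57); print(o["clock"],o["position"],tool(o,[-.546,.838,0]))
```

```text
scene 11.267 [0.5773, 0.3106, 299.0]
side 11.317 [0.5842, 0.3097, 317.0]
11.3667 [0.46990402 0.27551643 0.09631224]
scene 11.367 [0.5805, 0.3103, 306.0]
side 11.417 [0.5867, 0.3098, 323.0]
11.4667 [0.47012767 0.27504503 0.09628723] [6.30171477e-02 9.98192786e-01 3.27185051e-05]
```

View pics/b_side.png

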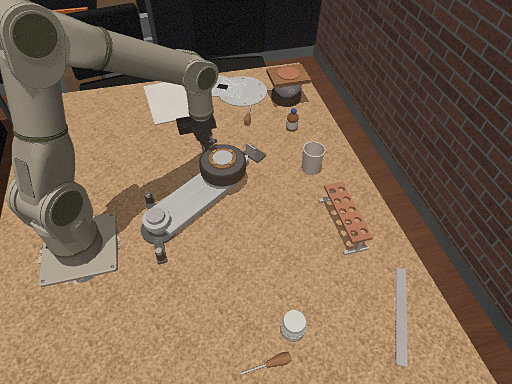

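The side view shows the vise in front of the plate and almost at rest, with the fingers just beyond it and not touching. I'll measure the residual drift and compare pointer and plate within the same view.

Run:
```python
from h import *
for i in range(2): o=look(.585,save=f"c{i}")
print(o["clock"],o["position"])
ims=[]
for n,(u,v) in [("scene",(300,185)),("side",(248,158))]:
    im=cv2.imread(f"pics/c1_{n}.png")[v-30:v+30,u-20:u+20]; ims.append(cv2.resize(im,(400,600),interpolation=cv2.INTER_NEAREST))
cv2.imwrite("pics/crop2.png",np.hstack(ims))
```

```text
scene 11.467 [0.5804, 0.3106, 297.0]
side 11.517 [0.5874, 0.31, 320.0]
scene 11.567 [0.5814, 0.3103, 299.0]
side 11.617 [0.5881, 0.3098, 316.0]
11.6667 [0.4702413  0.27486438 0.09630606]
```

View pics/crop2.png

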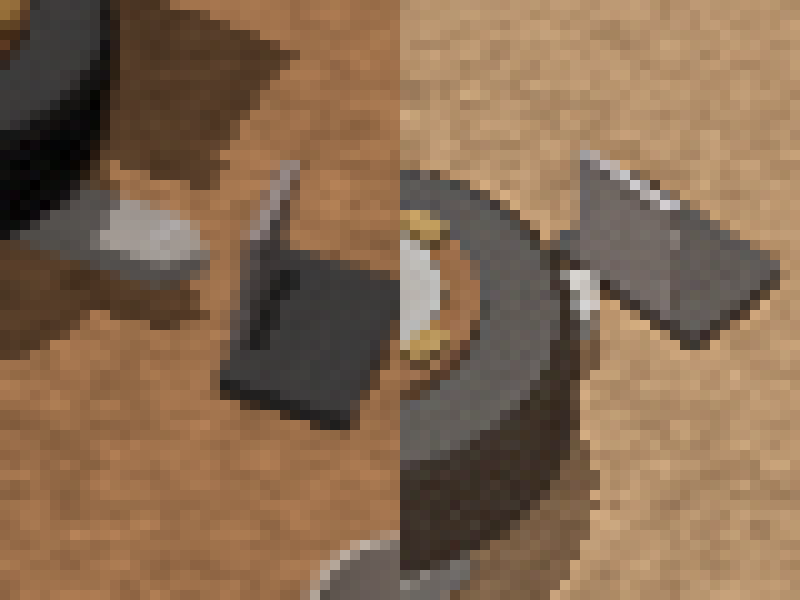

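Scene half: the pointer tip is at crop (208,245), about pixel (300.8,179.5). The plate's top edge runs from (297,160) to (245,265). In the side half the tongue is mostly hidden behind the ring. Next, compute the plate's direction from several features.

Run:
```python
from h import *
L={n:dict(np.load(f"pics/{n}0.npz")) for n in["scene","side"]}
ang=lambda p:(round(float(np.arctan2(p[1]-PIV[1],p[0]-PIV[0])),4),round(float(np.hypot(p[0]-PIV[0],p[1]-PIV[1])),4))
for n,uvs,z in [("scene",[(302.2,193),(315,196.5),(320.9,183.9)],.006),("side",[(243.6,152.8),(257.5,162.),(265.8,155.2)],.006),("side",[(246,143.4),(255.9,148.8)],.07),("scene",[(309.5,171.2),(304.3,181.5)],.07)]:
    q=np.array([ray(L[n],*x,z) for x in uvs]); print(n,z,q.tolist(),ang((q[0]+q[1])/2),[ang(x) for x in q])
# depth of plate: endpoints from cloud of both cams
for n in L:
    P=cloud(L[n]); q=P[(np.hypot(P[...,0]-.647,P[...,1]-.263)<.05)&(P[...,2]>.02)&(P[...,2]<.08)]
    d=q[:,:2]-PIV; a=np.arctan2(d[:,1],d[:,0]); print(n,len(q),np.percentile(a,[0,5,50,95,100]),a.mean(),(a.min()+a.max())/2)
print("ptr",ang(ray(L["scene"],300.5,179.5,.032)))
# post top center in each view, fit circle
for n in L:
    P=cloud(dict(np.load(f"pics/c1_{n}.npz")))
    q=P[(np.hypot(P[...,0]-.258,P[...,1]-.01)<.04)&(abs(P[...,2]-.085)<.006)]; h=cv2.convexHull(q[:,:2].astype(np.float32))[:,0]; print(n,cv2.minEnclosingCircle(h))
    # circle through ring positions
```

```text
scene 0.006 [[0.6687070325211781, 0.23626341353002056, 0.006000000000000005], [0.7089328483248906, 0.26657090107601256, 0.006000000000000005], [0.6688785857714159, 0.32962886861731, 0.006000000000000005]] (0.5108, 0.4939) [(0.5035, 0.4689), (0.5173, 0.5188), (0.6611, 0.5206)]
side 0.006 [[0.6241205711775943, 0.29606728455458475, 0.006000000000000005], [0.6656351963905028, 0.23256215104963063, 0.006000000000000005], [0.7082711925562681, 0.26146002218702613, 0.006000000000000005]] (0.5815, 0.463) [(0.6633, 0.4646), (0.4998, 0.4644), (0.5093, 0.5157)]
side 0.07 [[0.6304326974229406, 0.281542649015427, 0.07000000000000006], [0.6603489776147078, 0.24316514579537762, 0.07000000000000006]] (0.5774, 0.4623) [(0.63, 0.4609), (0.5252, 0.465)]
scene 0.07 [[0.6363814995651896, 0.2873034419888584, 0.07000000000000006], [0.6694871169504224, 0.23556731944217568, 0.07000000000000006]] (0.5669, 0.4682) [(0.6324, 0.4691), (0.5014, 0.4693)]
scene 54 [0.52080917 0.52504206 0.56646592 0.62916301 0.63308486] 0.5690006494748904 0.5769470124445477
side 103 [0.5304888  0.5357224  0.58248128 0.63154359 0.63708211] 0.5819682601658362 0.5837854522871391
ptr (0.5919, 0.4436)
scene ((0.26028209924697876, 0.009329634718596935), 0.03263724967837334)
side ((0.256293922662735, 0.009411567822098732), 0.030855834484100342)
```

Emit:
jog_arm(increments=[[0,0,0,0,0,0,-1],[0,0,0,0,0,0,-1],[0,0,0,0,0,0,-1],[0,0,0,0,0,0,-1],[0,0,0,0,0,0,-1]])

```text
clock: 12.08
position: [0.4702, 0.275, 0.0963]
ee_rot: [-0.254, 0.967, 0.0, 0.0]
ft_force: [-1.1, 0.1, 0.3]
grip_width: 0.003
grasp_force: 0.0
```

Emit:
jog_arm(increments=[[0,0,0,0,0,0,-1],[0,0,0,0,0,0,-1],[0,0,0,0,0,0,-1],[0,0,0,0,0,0,-1],[0,0,0,0,0,0,-1]])

```text
clock: 12.5
position: [0.4702, 0.275, 0.0963]
ee_rot: [-0.254, 0.967, 0.0, 0.0]
ft_force: [-0.9, -0.1, 1.0]
grip_width: -0.001
grasp_force: 0.0
```

Run:
```python
from h import *
for i in range(2): o=look(.585)
print(o["clock"],o["position"])
```

```text
scene 12.5 [0.5955, 0.3106, 307.0]
side 12.55 [0.6026, 0.3099, 323.0]
scene 12.6 [0.5965, 0.3104, 296.0]
side 12.65 [0.6031, 0.3097, 320.0]
12.7 [0.47019959 0.27500223 0.09632886]
```

Emit:
jog_arm(increments=[[0,0,0,0,0,0,-1],[0,0,0,0,0,0,-1],[0,0,0,0,0,0,-1],[0,0,0,0,0,0,-1],[0,0,0,0,0,0,-1]])

```text
clock: 13.12
position: [0.4702, 0.275, 0.0963]
ee_rot: [-0.254, 0.967, 0.0, 0.0]
ft_force: [0.1, 0.3, -0.4]
grip_width: -0.004
grasp_force: 0.0
```

Emit:
jog_arm(increments=[[0,0,0,0,0,0,-1],[0,0,0,0,0,0,-1],[0,0,0,0,0,0,-1],[0,0,0,0,0,0,-1],[0,0,0,0,0,0,-1]])

```text
clock: 13.53
position: [0.4702, 0.275, 0.0963]
ee_rot: [-0.254, 0.967, 0.0, 0.0]
ft_force: [0.4, -0.2, 0.0]
grip_width: -0.003
grasp_force: 0.0
```

Emit:
jog_arm(increments=[[0,0,0,0,0,0,-1],[0,0,0,0,0,0,-1],[0,0,0,0,0,0,-1],[0,0,0,0,0,0,-1],[0,0,0,0,0,0,-1]])

```text
clock: 13.95
position: [0.4702, 0.275, 0.0963]
ee_rot: [-0.254, 0.967, 0.0, 0.0]
ft_force: [-0.2, 0.4, -0.0]
grip_width: 0.002
grasp_force: 0.0
```

Run:
```python
from h import *
for i in range(1): o=look(.6)
print(o["clock"],o["position"])
```

```text
scene 13.95 [0.5983, 0.3104, 301.0]
side 14.0 [0.6043, 0.3099, 315.0]
14.05 [0.47016364 0.27501243 0.09630881]
```

Emit:
jog_arm(increments=[[0,0,0,0,0,0,-1],[0,0,0,0,0,0,-1],[0,0,0,0,0,0,-1],[0,0,0,0,0,0,-1],[0,0,0,0,0,0,-1]])

```text
clock: 14.47
position: [0.4702, 0.275, 0.0963]
ee_rot: [-0.254, 0.967, 0.0, 0.0]
ft_force: [-1.2, 0.1, 0.5]
grip_width: -0.0
grasp_force: 0.0
```

Run:
```python
from h import *
for i in range(2): o=look(.6)
print(o["clock"],o["position"])
```

```text
scene 14.467 [0.5962, 0.3106, 295.0]
side 14.517 [0.6017, 0.3096, 315.0]
scene 14.567 [0.5962, 0.3106, 299.0]
side 14.617 [0.6012, 0.3098, 315.0]
14.6667 [0.47014275 0.27500345 0.09628415]
```

Emit:
jog_arm(increments=[[0,-0.00013,0,0,0,0,-1],[0,-0.00026,0,0,0,0,-1],[0,-0.00039,0,0,0,0,-1],[0,-0.00052,0,0,0,0,-1],[0,-0.00065,0,0,0,0,-1]])

```text
clock: 15.08
position: [0.4705, 0.2744, 0.0963]
ee_rot: [-0.254, 0.967, 0.0, 0.0]
ft_force: [-0.2, -0.7, -0.9]
grip_width: -0.002
grasp_force: 0.0
```

Emit:
jog_arm(increments=[[0,-0.00013,0,0,0,0,-1],[0,-0.00026,0,0,0,0,-1],[0,-0.00039,0,0,0,0,-1],[0,-0.00052,0,0,0,0,-1],[0,-0.00065,0,0,0,0,-1]])

```text
clock: 15.5
position: [0.4708, 0.2738, 0.0963]
ee_rot: [-0.254, 0.967, 0.0, -0.0]
ft_force: [-1.2, -0.1, -0.5]
grip_width: 0.002
grasp_force: 0.0
```

Emit:
jog_arm(increments=[[0,-0.00013,0,0,0,0,-1],[0,-0.00026,0,0,0,0,-1],[0,-0.00039,0,0,0,0,-1],[0,-0.00052,0,0,0,0,-1],[0,-0.00065,0,0,0,0,-1]])

```text
clock: 15.92
position: [0.4711, 0.2733, 0.0963]
ee_rot: [-0.254, 0.967, 0.0, 0.0]
ft_force: [-0.3, 0.2, 0.9]
grip_width: 0.005
grasp_force: 0.0
```

Run:
```python
from h import *
for i in range(1): o=look(.6)
print(o["clock"],o["position"])
```

```text
scene 15.917 [0.5934, 0.3105, 307.0]
side 15.967 [0.5995, 0.3098, 321.0]
16.0167 [0.47115366 0.27331423 0.09633637]
```

Emit:
jog_arm(increments=[[0,-0.00025,0,0,0,0,-1],[0,-0.00038,0,0,0,0,-1],[0,-0.0005,0,0,0,0,-1],[0,-0.00063,0,0,0,0,-1],[0,-0.00076,0,0,0,0,-1]])

```text
clock: 16.43
position: [0.4715, 0.2726, 0.0963]
ee_rot: [-0.254, 0.967, 0.0, -0.0]
ft_force: [0.5, -0.2, -0.4]
grip_width: 0.001
grasp_force: 0.0
```

Emit:
jog_arm(increments=[[0,-0.00013,0,0,0,0,-1],[0,-0.00026,0,0,0,0,-1],[0,-0.00039,0,0,0,0,-1],[0,-0.00052,0,0,0,0,-1],[0,-0.00065,0,0,0,0,-1]])

```text
clock: 16.85
position: [0.4718, 0.2721, 0.0963]
ee_rot: [-0.254, 0.967, 0.0, 0.0]
ft_force: [-0.1, -0.3, -0.0]
grip_width: 0.001
grasp_force: 0.0
```

Emit:
jog_arm(increments=[[0,-0.00013,0,0,0,0,-1],[0,-0.00026,0,0,0,0,-1],[0,-0.0003,0,0,0,0,-1],[0,-0.0003,0,0,0,0,-1],[0,-0.0003,0,0,0,0,-1]])

```text
clock: 17.27
position: [0.472, 0.2718, 0.0963]
ee_rot: [-0.254, 0.967, 0.0, -0.0]
ft_force: [0.8, -0.8, -0.3]
grip_width: 0.001
grasp_force: 0.0
```

Run:
```python
from h import *
for i in range(2): o=look(.59)
print(o["clock"],o["position"])
```

```text
scene 17.267 [0.5855, 0.3105, 304.0]
side 17.317 [0.5909, 0.3098, 313.0]
scene 17.367 [0.5855, 0.3109, 300.0]
side 17.417 [0.5907, 0.3098, 321.0]
17.4667 [0.47195262 0.27182656 0.09629212]
```

Emit:
jog_arm(increments=[[0,0,0,0,0,0,-1],[0,0,0,0,0,0,-1],[0,0,0,0,0,0,-1],[0,0,0,0,0,0,-1],[0,0,0,0,0,0,-1]])

```text
clock: 17.88
position: [0.472, 0.2718, 0.0963]
ee_rot: [-0.254, 0.967, 0.0, -0.0]
ft_force: [1.0, -0.4, 1.1]
grip_width: -0.0
grasp_force: 0.0
```

Emit:
jog_arm(increments=[[0,0,0,0,0,0,-1],[0,0,0,0,0,0,-1],[0,0,0,0,0,0,-1],[0,0,0,0,0,0,-1],[0,0,0,0,0,0,-1]])

```text
clock: 18.3
position: [0.472, 0.2718, 0.0963]
ee_rot: [-0.254, 0.967, 0.0, 0.0]
ft_force: [-0.5, 0.1, -0.6]
grip_width: 0.004
grasp_force: 0.0
```

Run:
```python
from h import *
for i in range(2): o=look(.59)
print(o["clock"],o["position"])
```

```text
scene 18.3 [0.5807, 0.3106, 308.0]
side 18.35 [0.5856, 0.3099, 319.0]
scene 18.4 [0.5792, 0.3106, 306.0]
side 18.45 [0.5852, 0.3098, 313.0]
18.5 [0.47195887 0.27181894 0.09631346]
```

Emit:
jog_arm(increments=[[0,0.01,0,0,0,0,-1],[0,0.03,0,0,0,0,-1],[0,0.05,-0.01,0,0,0,-1],[0,0.06,-0.045,0,0,0,-1],[0,0.07,-0.08,0,0,0,-1]])

```text
clock: 18.92
position: [0.4354, 0.3337, 0.176]
ee_rot: [-0.255, 0.967, -0.001, -0.002]
ft_force: [1.7, 0.2, 0.9]
grip_width: -0.0
grasp_force: 0.0
```

Emit:
jog_arm(increments=[[0,0.03,-0.03,0,0,0,-1],[0,0.06,-0.06,0,0,0,-1],[0,0.08,-0.08,0,0,0,-1],[0,0.08,-0.08,0,0,0,-1],[0,0.08,-0.08,0,0,0,-1]])

```text
clock: 19.33
position: [0.3971, 0.4044, 0.2573]
ee_rot: [-0.256, 0.967, 0.001, 0.001]
ft_force: [-0.0, -0.6, 0.3]
grip_width: 0.003
grasp_force: 0.0
```

Emit:
jog_arm(increments=[[0,0,0,0,0,0,-1],[0,0,0,0,0,0,-1],[0,0,0,0,0,0,-1],[0,0,0,0,0,0,-1],[0,0,0,0,0,0,-1]])

```text
clock: 19.75
position: [0.3984, 0.4018, 0.2559]
ee_rot: [-0.254, 0.967, -0.0, -0.0]
ft_force: [-0.9, 0.7, -0.6]
grip_width: 0.002
grasp_force: 0.0
```

Run:
```python
from h import *
for i in range(2): o=look(.58,save=f"d{i}")
print(o["clock"],o["position"])
im=cv2.imread("pics/d1_scene.png")[157:202,270:330]; cv2.imwrite("pics/crop3.png",cv2.resize(im,(780,585),interpolation=cv2.INTER_CUBIC))
```

```text
scene 19.75 [0.5789, 0.3105, 308.0]
side 19.8 [0.5845, 0.3099, 314.0]
scene 19.85 [0.579, 0.3104, 300.0]
side 19.9 [0.5845, 0.3099, 312.0]
19.95 [0.39828759 0.40229522 0.25622304]
```

View pics/crop3.png

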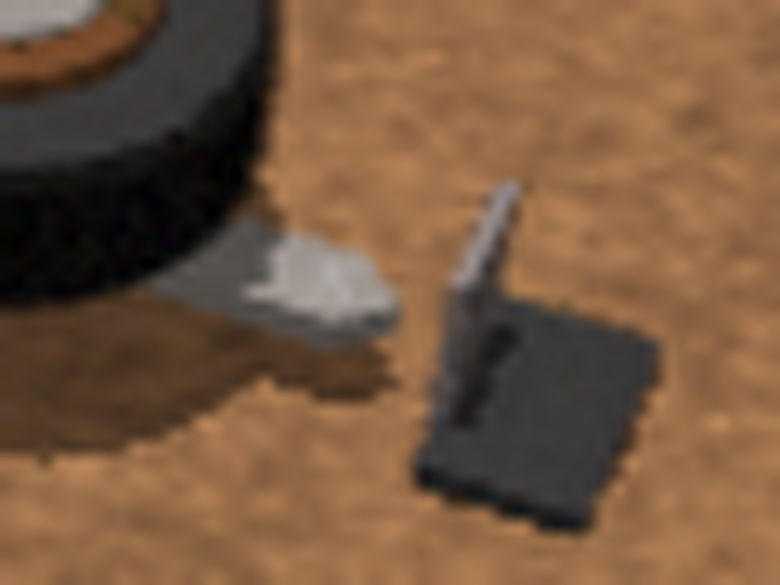

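The tongue now points squarely at the plate, with its tip at crop (400,308). The plate's face centre is near (475,300). One last check of the direction against the foot corners, plus stillness.

Run:
```python
from h import *
c=dict(np.load("pics/d1_scene.npz")); ang=lambda p:np.arctan2(p[1]-PIV[1],p[0]-PIV[0])
f=lambda x,y,z:ray(c,270+x/13-.5,157+y/13-.5,z)
q=np.array([f(418,462,.012),f(585,517,.012),f(658,345,.012),f(510,298,.012)])
print("foot",q[:,:2].round(4).tolist(),"centre ang",ang(q.mean(0)),"front",ang((q[0]+q[3])/2),"back",ang((q[1]+q[2])/2))
t=np.array([f(517,183,.07),f(455,285,.07)]); print("plate top",ang(t.mean(0)),"face c",ang(f(475,300,.041)))
print("ptr tip",[ang(f(400,308,z)) for z in(.029,.034,.042)])
# side view foot and plate
o=look(.58); o=look(.58)
c=dict(np.load("pics/d1_side.npz"))
im=c["color"][135:170,235:275]; g=cv2.cvtColor(im,cv2.COLOR_RGB2GRAY)
hsv=cv2.cvtColor(im,cv2.COLOR_RGB2HSV); m=((hsv[...,1]<60)&(hsv[...,2]<140)).astype(np.uint8)
big=np.hstack([cv2.resize(im[:,:,::-1],(640,560),interpolation=cv2.INTER_CUBIC)]); cv2.imwrite("pics/crop4.png",big)
```

```text
foot [[0.6676, 0.2335], [0.7108, 0.2614], [0.6676, 0.3255], [0.6284, 0.3]] centre ang 0.5818022283722805 front 0.5821587933864107 back 0.5814795757069254
plate top 0.5870433513105588 face c 0.5905913212279491
ptr tip [np.float64(0.5896323586711545), np.float64(0.5783742456749608), np.float64(0.5604734042316013)]
scene 19.95 [0.5781, 0.3103, 293.0]
side 20.0 [0.5851, 0.3101, 312.0]
scene 20.05 [0.5781, 0.3105, 298.0]
side 20.1 [0.5849, 0.3097, 306.0]
```

View pics/crop4.png

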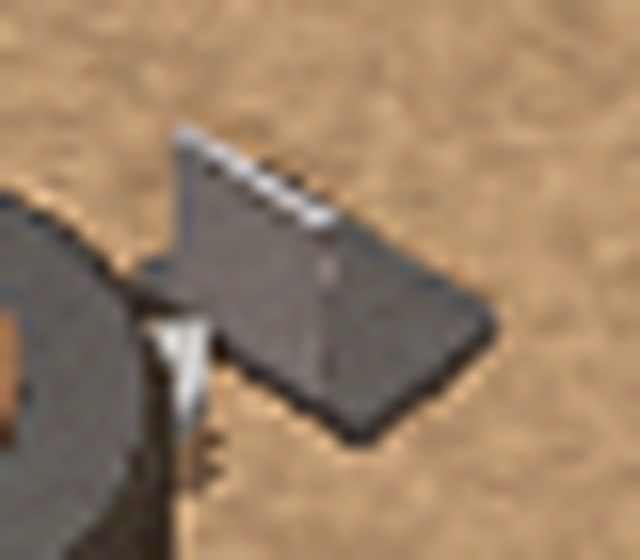

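The side crop shows the tongue tip at (185,350), in front of the plate face, whose top edge runs (180,130)-(335,215). All cues agree to about 2 mm and the vise is still. I'll wait a few seconds.

Emit:
jog_arm(increments=[[0,0,0,0,0,0,-1],[0,0,0,0,0,0,-1],[0,0,0,0,0,0,-1],[0,0,0,0,0,0,-1],[0,0,0,0,0,0,-1]])

```text
clock: 20.57
position: [0.3982, 0.4024, 0.2563]
ee_rot: [-0.254, 0.967, 0.0, 0.0]
ft_force: [0.2, 0.5, -0.3]
grip_width: 0.001
grasp_force: 0.0
```

Emit:
jog_arm(increments=[[0,0,0,0,0,0,-1],[0,0,0,0,0,0,-1],[0,0,0,0,0,0,-1],[0,0,0,0,0,0,-1],[0,0,0,0,0,0,-1]])

```text
clock: 20.98
position: [0.3982, 0.4024, 0.2563]
ee_rot: [-0.254, 0.967, 0.0, 0.0]
ft_force: [0.1, -0.1, -0.3]
grip_width: -0.0
grasp_force: 0.0
```

Emit:
jog_arm(increments=[[0,0,0,0,0,0,-1],[0,0,0,0,0,0,-1],[0,0,0,0,0,0,-1],[0,0,0,0,0,0,-1],[0,0,0,0,0,0,-1]])

```text
clock: 21.4
position: [0.3982, 0.4024, 0.2563]
ee_rot: [-0.254, 0.967, 0.0, 0.0]
ft_force: [0.3, 0.7, 0.1]
grip_width: -0.001
grasp_force: 0.0
```

Emit:
jog_arm(increments=[[0,0,0,0,0,0,-1],[0,0,0,0,0,0,-1],[0,0,0,0,0,0,-1],[0,0,0,0,0,0,-1],[0,0,0,0,0,0,-1]])

```text
clock: 21.82
position: [0.3982, 0.4024, 0.2563]
ee_rot: [-0.254, 0.967, 0.0, 0.0]
ft_force: [0.7, -0.3, -0.6]
grip_width: 0.004
grasp_force: 0.0
```

Emit:
jog_arm(increments=[[0,0,0,0,0,0,-1],[0,0,0,0,0,0,-1],[0,0,0,0,0,0,-1],[0,0,0,0,0,0,-1],[0,0,0,0,0,0,-1]])

```text
clock: 22.23
position: [0.3982, 0.4024, 0.2563]
ee_rot: [-0.254, 0.967, 0.0, -0.0]
ft_force: [0.0, -0.5, 0.0]
grip_width: -0.0
grasp_force: 0.0
```

Emit:
jog_arm(increments=[[0,0,0,0,0,0,-1],[0,0,0,0,0,0,-1],[0,0,0,0,0,0,-1],[0,0,0,0,0,0,-1],[0,0,0,0,0,0,-1]])

```text
clock: 22.65
position: [0.3982, 0.4024, 0.2563]
ee_rot: [-0.254, 0.967, 0.0, 0.0]
ft_force: [0.2, 0.3, -0.4]
grip_width: 0.001
grasp_force: 0.0
```

Emit:
jog_arm(increments=[[0,0,0,0,0,0,-1],[0,0,0,0,0,0,-1],[0,0,0,0,0,0,-1],[0,0,0,0,0,0,-1],[0,0,0,0,0,0,-1]])

```text
clock: 23.07
position: [0.3982, 0.4024, 0.2563]
ee_rot: [-0.254, 0.967, 0.0, 0.0]
ft_force: [0.6, 0.7, -0.5]
grip_width: -0.003
grasp_force: 0.0
```

Emit:
jog_arm(increments=[[0,0,0,0,0,0,-1],[0,0,0,0,0,0,-1],[0,0,0,0,0,0,-1],[0,0,0,0,0,0,-1],[0,0,0,0,0,0,-1]])

```text
clock: 23.48
position: [0.3982, 0.4024, 0.2563]
ee_rot: [-0.254, 0.967, 0.0, 0.0]
ft_force: [0.8, -0.1, -0.0]
grip_width: 0.001
grasp_force: 0.0
```

Run:
```python
from h import *
o=look(.58); o=look(.58); print(o["clock"])
```

```text
scene 23.483 [0.5787, 0.3104, 299.0]
side 23.533 [0.5841, 0.3098, 307.0]
scene 23.583 [0.5784, 0.3105, 306.0]
side 23.633 [0.5843, 0.3099, 308.0]
23.6833
```

Unchanged for over 3.5 s, so I'm handing in.

```bash
python3 -c "
from workcell import workorder
print(workorder.hand_in())"
```

```text
the job is handed in; nothing more can be done
None
```

The job is handed in at 23.7 s: the vise stands still and untouched with its pointer in front of the middle of the index plate, to within about 2 to 3 mm by the camera measurements, and the last 3.5 s showed no movement.

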